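Square a wafer to the straightedge on a scribing stage

ROBOT

A 7-joint arm with a two-finger parallel gripper is mounted at the origin on the work surface. World frame = base frame: x ahead of the robot, y to its left, z up, the work surface at z = 0. Lengths are in m, angles in degrees, forces in N, time in s.
With the tool pointing down it reaches from about 0.425 to 0.875 m from the base axis. Payload 4.7 kg.
Tool frame: the origin (TCP) lies midway between the tips of the shut fingers; the grasp point (between the pads) lies 19 mm behind it; z points along the fingers, x is the direction in which the jaws open and shut, and the axes are right-handed (so a half turn about z gives the same grasp; the last joint's range is limited). The gripper opens to 87 mm and grips with 3 to 60 N. Pads are 19 mm wide; open, the fingers measure 117 mm over their backs; the gripper's body (75 mm by 190 mm) begins 51 mm behind the grasp point.
Start: joints at [-68.405, 18.392, -4.016, 83.108, 1.295, 78.541, -3.26], TCP at [0.231, 0.608, 0.202] pointing down, gripper open.
Joint ranges: [-163.93, 163.93], [-17.29, 119.83], [-79.2, 71.16], [3.27, 140.29], [-89.18, 269.18], [5.43, 117.66], [-154.24, 154.24]. Speed limits (degrees/s): [147.25, 147.25, 180, 180, 180, 180, 180].

INTERFACE

Orientations are given as [roll, pitch, yaw] about the fixed x, y, z axes, in that order (R = Rz(yaw) Ry(pitch) Rx(roll)).
In Python, from cell import env gives the robot as it stands.
- The arm moves only by the tool carry_out, never from a script. Its argument "plan" is a list of rows, each an object with "grip": the closure, from 0 (fully open) to 1 (shut); "dp": the shift along the tool's x, y, z in m, a list of three; "rotation": the turn, a rotation vector about the tool's x, y, z in degrees, a list of three. In form: [{"grip": grip, "dp": [dx, dy, dz], "rotation": [wx, wy, wz]}, ...]. A call has 1 to 8 rows; each row shifts and turns the pose as measured when the row begins, along the tool's axes as they then stand; what a row does not reach is not made up. A row lasts 1/12 s, in which the tool goes at most 41.7 mm and 7.16 degrees, less where a joint would pass 70% of its speed; a pose out of reach is approached as far as the arm can. A call is refused whole if a number of a shift passes 0.0417 or a number of a turn 7.16, either way. A call with a gripper value outside its range is refused whole. The fingers move at their own pace and stop on an object; "force" is the grip in N (left out, the last holds). Time passes only in rows, so rows that do not move let the fingers close. It gives the time, the measured TCP pose, the force and the opening at its end, in the units of the state.
- env.get_obs(): the state, without advancing time (a new reading comes with each control period).
- env.read_camera(name): name is "side" or "top"; returns the picture (480x640x3 uint8, red, green, blue); there is no depth.
- env.camera_params(name): a dict with "fx", "fy", "cx", "cy" (pixels), "R" (3x3) and "t" (3): a world point X has camera coordinates R X + t. Camera axes: x right, y down, z forward; pixel columns grow to the right and rows downward; lengths in m; the calibration is good to about 2 mm. A picture is of the moment at which its call begins. camera_params takes no time and is no camera call.
- env.sign_off(): hands the job in, once; it reports no verdict.
The state is a dict: "time_s": time; "qpos": joint angles; "joint_velocities": joint speeds; "effort": joint torques, N m; "tool_pos": TCP position; "tool_rot": TCP orientation; "force": force on the tool from outside, world axes, zero at the start; "wrist_torque": the same for the moment, N m; "grip_width": finger opening in m.
Only numpy, scipy, OpenCV 4.12 (cv2) and the standard library are available. Lean on these libraries where they do the work, as an engineer would, in place of code of your own. Each camera call takes 0.05 s, during which the arm holds its last target. There are 200 camera calls.

TASK

Square the wafer up for scribing, pushing with a fingertip only and gripping nothing: swing the stage's clamp lever loose, push the chuck's radial arm round until the wafer's flat lies along the steel straightedge and parallel to it, then swing the clamp lever back to its tight stop so that the chuck is locked there. Never force the chuck round while it is clamped, do not touch the wafer or let it slip on the chuck, and leave everything else on the bench where it is.

Things in the scene. Friction and masses are not known exactly. Their poses are not given: they have to be found in the camera images.
- stage: Scribing stage, bolted down: grey base plate (250 x 340 mm, top 12 mm above the table) with a round chuck, a straightedge along its far side, a scriber carriage (up to 92 mm high) parked at its right end, a clamp lever on the left. Origin: on the chuck's axis at table height; x points square to the straightedge (away from the robot), y along it to the left. Plate: x -125..125, y -160..180 mm.
- chuck_centre (a point): Centre of the chuck's top face, on its vertical axis, 52 mm above the table. The chuck is an aluminium disc of 160 mm diameter (from 44 to 52 mm above the table) on a drum of 140 mm diameter. The top of the base plate round it is 12 mm above the table.
- chuck (a joint): Angle of the chuck in rad, positive anticlockwise from above, stops at -1.05 and +1.05; at 0 its radial arm points along the stage's -x (towards the robot). Clamp loose: slight friction (about 0.12 N m, 1 N at the arm), does not run on or spring back. Clamp tight: held, slips only under a hard push (over 0.8 to 1.2 N m, 8 to 12 N at the arm).
- spoke_knob (a point): Centre of the black ball knob (20 mm diameter) at the end of the chuck's arm: a level steel rod of 8 mm diameter standing out radially from the drum, axis 34 mm above the table (22 mm above the base plate). The knob's centre is 140 mm from the chuck's axis; the rod is bare from the chuck's rim (80 mm) to the knob (130 mm).
- clamp (a joint): Angle of the clamp lever in rad: 0 at its tight stop, growing anticlockwise from above to 1.13 at its loose stop. At 0 it points 45 degrees left of the stage's +x, at 1.13 about 20 degrees beyond +y (towards the robot). Its cam presses a brake shoe on the drum: full grip near 0, none beyond 0.5. Needs 0.18 to 0.25 N m (3 to 4 N near its end); stays where it is left.
- clamp_axis (a point): On the vertical axis of the clamp lever, at the lever's height, 50 mm above the table: 125 mm to the left (+y) of the chuck's axis. The hub is 26 mm in diameter and 60 mm high.
- clamp_knob (a point): Centre of the black ball knob (18 mm diameter) on the end of the clamp lever, 75 mm from the lever's axis and 50 mm above the table. The lever is a level steel rod of 10 mm diameter.
- wafer: Dark 150 mm wafer bonded to a glass disc, 2.6 mm thick together, with one straight flat edge 57 mm long; lies loose and centred on the chuck (top 54.6 mm above the table) and rides round with it by friction. Origin: centre of its underside; x points from the centre square to the flat, y along the flat. Its angle on the chuck differs each time.
- wafer_centre (a point): Centre of the wafer's top face.
- wafer_flat (a point): Middle of the wafer's flat edge, on its top face, 69 mm from the wafer's centre.
- edge_left (a point): A point on the straightedge's edge that faces the chuck, 79 mm beyond the chuck's axis, 90 mm left of it, 64 mm above the table (top of the straightedge). The straightedge is a steel bar 238 mm long, 22 mm wide and 6 mm thick.
- edge_right (a point): The same edge of the straightedge, 90 mm to the right of the chuck's axis. When the job is done the wafer's flat lies about 10 mm in front of this edge.
- vial: Small clear vial with a black cap, 28 mm diameter, 50 mm high, standing on the right of the base plate; leave alone. Origin: centre of its underside.
- tweezers: Steel tweezers, about 130 x 17 mm, 9 mm high, lying on the table right of the stage; leave alone. Origin: its middle, at table height.
- dish_a: Flat clear petri dish with a paper label, 95 mm diameter, 15 mm high, on the table to one side of the stage; leave alone. Origin: centre of its underside.
- dish_b: Flat clear petri dish with a chip on its lid, 95 mm diameter, 15 mm high, on the table to the other side of the stage; leave alone. Origin: centre of its underside.
- shipper: Round white wafer shipping box, 116 mm diameter, 22 mm high, on the table left of the stage; leave alone. Origin: centre of its underside.
- marker: Black marker pen, 130 mm long, 13 mm thick, lying left of the stage; leave alone. Origin: its middle, at table height.
- jar: Amber jar with a white cap, 56 mm diameter, 60 mm high, on the table to the right and nearer the robot; leave alone. Origin: centre of its underside.
Things that resemble listed ones, but are neither listed nor needed, are in the scene too. What is meant by the wafer is not orange or red, and is the smaller of those in its own colour.

How it is judged (in metres and radians):
On the way, in this order (a step that is already met when the one before it is completed fails the run):
1. the clamp lever is swung loose, past 0.5 rad (value of joint clamp above 0.5 rad), for 0.1 s.
2. with the clamp loose, the wafer's flat is brought parallel to the straightedge, within 0.06 rad, on the straightedge's side (value of joint clamp above 0.5 rad and angle between the y axis of wafer and the y axis of stage, either way round below 0.06 rad and x of wafer_flat in the frame of stage above 0.06 m), for 0.2 s.
3. the clamp lever is swung back to its tight stop (value of joint clamp below 0.12 rad), for 0.2 s.
At the end, for the whole second after the job is handed in: The clamp lever is at its tight stop (within 0.12 rad), the wafer's flat is on the straightedge's side and parallel to it within 0.06 rad (3.4 degrees), the wafer lies flat and centred on the chuck within 6 mm, and the chuck is at rest (value of joint clamp below 0.12 rad and angle between the y axis of wafer and the y axis of stage, either way round below 0.06 rad and x of wafer_flat in the frame of stage above 0.06 m and horizontal distance between wafer_centre and chuck_centre below 0.006 m and angle between wafer's own z axis and vertical below 0.03 rad and velocity of joint chuck between -0.05 and 0.05 rad/s); the robot touches nothing.
It fails at once if the wafer is touched by the robot (contact force between any of the fingers, the arm and wafer above 0.3 N).
It fails at once if the wafer slips off centre by more than 6 mm, is lifted or tipped (distance between wafer_centre and chuck_centre above 0.0075 m or angle between wafer's own z axis and vertical above 0.06 rad).
It fails at once if the chuck is forced round while the clamp is tight (value of joint clamp below 0.2 rad and (velocity of joint chuck above 0.2 rad/s or velocity of joint chuck below -0.2 rad/s)).
It fails at once if something else on the bench is moved by more than 15 mm (distance of any of vial, tweezers, dish_a, dish_b, shipper, marker, jar from where it was at the start of the episode above 0.015 m).
It also fails if it takes over 67 s, if anything falls off the work surface, if the arm or the gripper's body presses on something with over 40 N, if the wrist force passes 120 N, or if a joint passes its speed limit or range.

## Working session

There is one attempt and no reset: what is moved stays moved. The work goes in short steps, Python scripts to look and compute and a tool call to move; the robot and the scene stay as the last step left them, time stands still between calls to the robot, and variables do not carry over. Pictures are saved under pics/ and viewed, about 8 in all and at most 12, crops included, and the job is handed in when it is done.

Besides the shell and the picture viewer there is one more tool, called after "Call:" as name(argument=value, ...), one argument or row to a line, values as JSON. carry_out: Moves the arm, as the interface text tells. Its arguments: {"type":"object","properties":{"plan":{"type":"array","items":{"type":"object","properties":{"grip":{"type":"number"},"dp":{"type":"array","items":{"type":"number"}},"rotation":{"type":"array","items":{"type":"number"}}}}},"force":{"type":"number"}},"required":["plan"]}

```bash
mkdir -p pics; ls
python3 - <<'E'
from cell import env
import cv2
o=env.get_obs()
for k,v in o.items(): print(k,v)
for n in("top","side"):
    p=env.camera_params(n); print(n,p)
    cv2.imwrite(f"pics/{n}0.png",env.read_camera(n)[:,:,::-1])
E
```

```text
pics
time_s 0.0
qpos [-68.4052189   18.43966397  -4.015421    83.17500024   1.29613025
  78.54170216  -3.26073655]
joint_velocities [ 0.08709786 -0.00590611  0.06885088 -0.02768366  0.01858241  0.06346073
  0.10456515]
effort [ 4.82808025e-05 -4.91281736e+01 -4.03738786e-01 -3.12536788e+01
 -6.39250455e-02  4.34551982e-02  1.73414060e-04]
tool_pos [0.23052549 0.60710478 0.20055385]
tool_rot [1.79993046e+02 1.11058533e-01 6.92143482e+01]
force [-0.23364847 -0.65055442 -0.25906307]
wrist_torque [ 0.01778023  0.01790808 -0.03244583]
grip_width 0.08682590109796531
top {'fx': 500.6673645763895, 'fy': 500.6673645763895, 'cx': 320.25215280284465, 'cy': 240.0635483316057, 'R': array([[ 0.0110571 , -0.99987293, -0.01148284],
       [-0.9966005 , -0.01008188, -0.0817668 ],
       [ 0.08164064,  0.01234791, -0.99658534]]), 't': array([0.03340608, 0.44570801, 1.12639005])}
side {'fx': 460.4517920643939, 'fy': 460.4517920643939, 'cx': 329.23903251774857, 'cy': 246.2211701333983, 'R': array([[ 0.91793354, -0.39672566, -0.0026014 ],
       [-0.27603847, -0.63395353, -0.7224304 ],
       [ 0.28495751,  0.66386118, -0.69143875]]), 't': array([-0.41612197,  0.1883968 ,  0.8755174 ])}
```

View pics/top0.png

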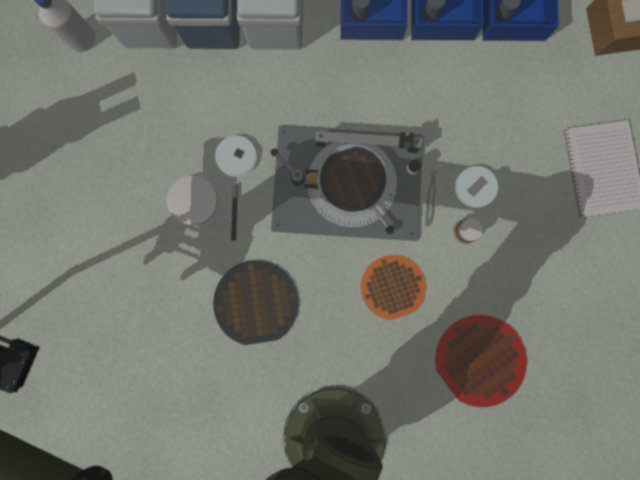

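View pics/side0.png

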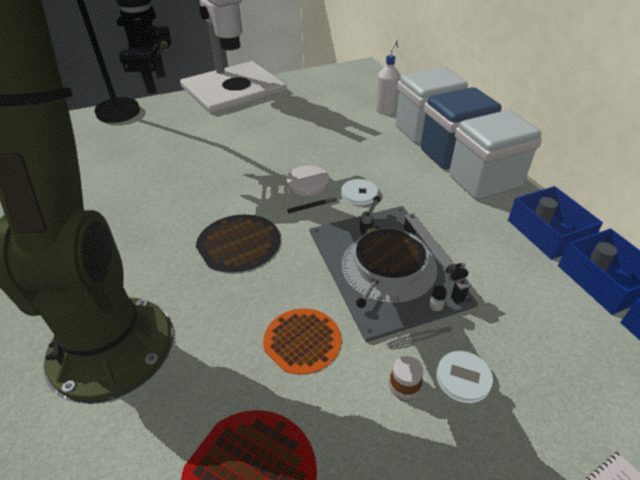

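Top view: the stage is at about (348,182), the clamp knob at (275,152) with its hub at (297,177), and the spoke knob at (390,230). The wafer on the chuck is at (352,180). I'll zoom in next.

```bash
cat > h.py <<'E'
from cell import env
import numpy as np, cv2
def ray(n,u,v,z):
    p=env.camera_params(n);R=np.array(p["R"]);t=np.array(p["t"])
    c=-R.T@t; d=R.T@np.array([(u-p["cx"])/p["fx"],(v-p["cy"])/p["fy"],1])
    return c+d*(z-c[2])/d[2]
def proj(n,X):
    p=env.camera_params(n);q=np.array(p["R"])@np.asarray(X)+p["t"]
    return np.array([p["fx"]*q[0]/q[2]+p["cx"],p["fy"]*q[1]/q[2]+p["cy"]])
def snap(n,f,box=None,k=5):
    im=env.read_camera(n)[:,:,::-1].copy(); cv2.imwrite(f"pics/{f}_full.png",im)
    if box:
        x0,y0,x1,y1=box; im=cv2.resize(im[y0:y1,x0:x1],None,fx=k,fy=k,interpolation=cv2.INTER_CUBIC)
    cv2.imwrite(f"pics/{f}.png",cv2.convertScaleAbs(im,alpha=1.6))
    return im
E
python3 - <<'E'
from h import *
im=cv2.imread("pics/top0.png")[118:244,264:434]
im=cv2.resize(im,None,fx=4.7,fy=4.7,interpolation=cv2.INTER_CUBIC)
cv2.imwrite("pics/topz.png",cv2.convertScaleAbs(im,alpha=1.8))
# plate corners rough, z=.012
for u,v in [(281,125),(425,136),(272,230),(420,240)]: print(ray("top",u,v,.012))
for nm,u,v,z in[("hub",297,177,.06),("ck",275,152,.05),("sk",390,230,.034),("wafer",352,180,.0546)]: print(nm,ray("top",u,v,z))
E
```

```text
[0.71574266 0.13328049 0.012     ]
[ 0.69198543 -0.20355716  0.012     ]
[0.46801383 0.14972682 0.012     ]
[ 0.44831877 -0.19064968  0.012     ]
hub [0.58234171 0.09096298 0.06      ]
ck [0.6412423  0.14213414 0.05      ]
sk [ 0.46842026 -0.11913942  0.034     ]
wafer [ 0.57774116 -0.03177798  0.0546    ]
```

View pics/topz.png

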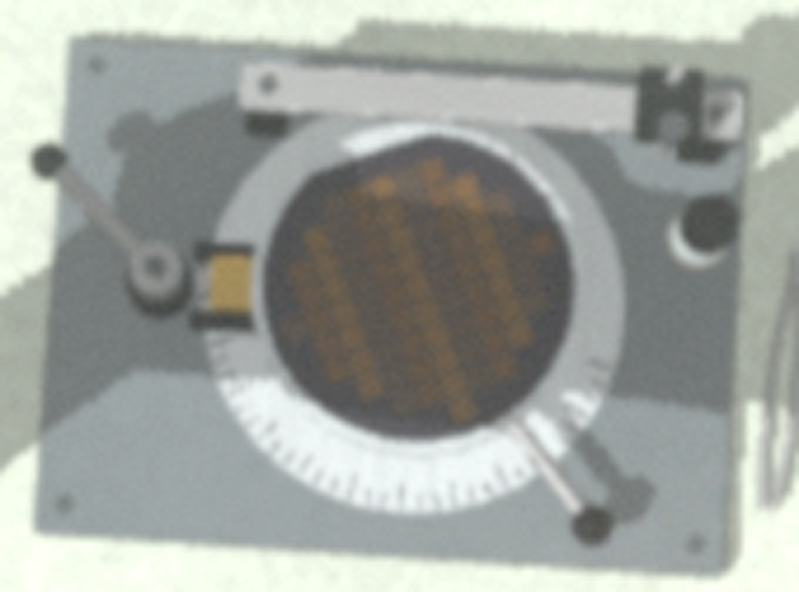

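The zoom shows the flat at the wafer's upper left, from about (310,175) to (440,130) zoomed. The arm points lower right and the lever upper left. The chuck has to turn clockwise by about 24°, and next I'll measure that exactly.

```bash
cat >> h.py <<'E'
def rect(im,n,z,c,half=.2,s=4000):
    # rectified metric view at height z: col grows with -y, row with -x ; s px/m
    N=int(2*half*s); w=np.array([[c[0]+half,c[1]+half,z],[c[0]+half,c[1]-half,z],[c[0]-half,c[1]-half,z],[c[0]-half,c[1]+half,z]])
    src=np.float32([proj(n,x) for x in w]); dst=np.float32([[0,0],[N,0],[N,N],[0,N]])
    return cv2.warpPerspective(im,cv2.getPerspectiveTransform(src,dst),(N,N),flags=cv2.INTER_CUBIC)
def flat(im,n,c,s=4000):
    g=cv2.GaussianBlur(cv2.cvtColor(rect(im,n,.0546,c,.1,s),cv2.COLOR_BGR2GRAY),(0,0),4).astype(np.float32)
    a=np.radians(np.arange(0,360,1.)); r=np.arange(.060,.082,.00025)
    mx=(.1-r*np.cos(a[:,None]))*s; my=(.1-r*np.sin(a[:,None]))*s   # rows, cols
    pr=cv2.remap(g,np.float32(my),np.float32(mx),cv2.INTER_LINEAR)
    gr=np.gradient(pr,axis=1); k=gr.argmax(1); return a,r[k],gr.max(1)
E
python3 - <<'E'
from h import *
im=cv2.imread("pics/top0.png")
c=np.array([.5777,-.0318])
for it in range(4):
    a,r,g=flat(im,"top",c)
    P=c+np.c_[r*np.cos(a),r*np.sin(a)]
    m=(g>1.0)&((np.degrees(a)>75)&(np.degrees(a)<330))
    A=np.c_[2*P[m],np.ones(m.sum())]
    for _ in range(5):
        s=np.linalg.lstsq(A,(P[m]**2).sum(1),rcond=None)[0]; R=np.sqrt(s[2]+s[0]**2+s[1]**2)
        e=abs(np.hypot(*(P-s[:2]).T)-R); m=m&(e<.0025); A=np.c_[2*P[m],np.ones(m.sum())]
    c=s[:2]
print("wafer centre",c,R,m.sum())
a,r,g=flat(im,"top",c)
for i in list(range(330,360,3))+list(range(0,75,3)): print(i,round(r[i]*1e3,1),round(float(g[i]),1),end=" | ")
# plate mask views
rc=rect(im,"top",.064,(.58,-.03),.2,2000); cv2.imwrite("pics/rect64.png",cv2.convertScaleAbs(rc,alpha=1.8))
E
```

```text
wafer centre [ 0.58121503 -0.03277115] 0.0738331281357647 254
330 74.0 3.1 | 333 73.8 2.7 | 336 74.0 3.0 | 339 74.3 3.0 | 342 73.5 3.0 | 345 74.5 2.9 | 348 74.3 2.9 | 351 73.3 3.1 | 354 72.8 3.0 | 357 73.5 3.2 | 0 71.0 3.0 | 3 70.8 3.5 | 6 69.8 3.1 | 9 68.5 3.2 | 12 68.5 3.2 | 15 68.5 3.7 | 18 67.2 3.3 | 21 68.2 3.7 | 24 68.5 3.1 | 27 68.0 2.3 | 30 68.8 2.2 | 33 70.5 2.0 | 36 71.0 2.2 | 39 71.8 2.1 | 42 73.3 2.2 | 45 74.8 2.0 | 48 73.8 2.2 | 51 74.0 2.2 | 54 73.3 2.2 | 57 72.8 2.2 | 60 73.5 2.2 | 63 73.5 2.2 | 66 73.3 2.2 | 69 73.8 2.4 | 72 74.0 2.3 |
```

View pics/rect64.png

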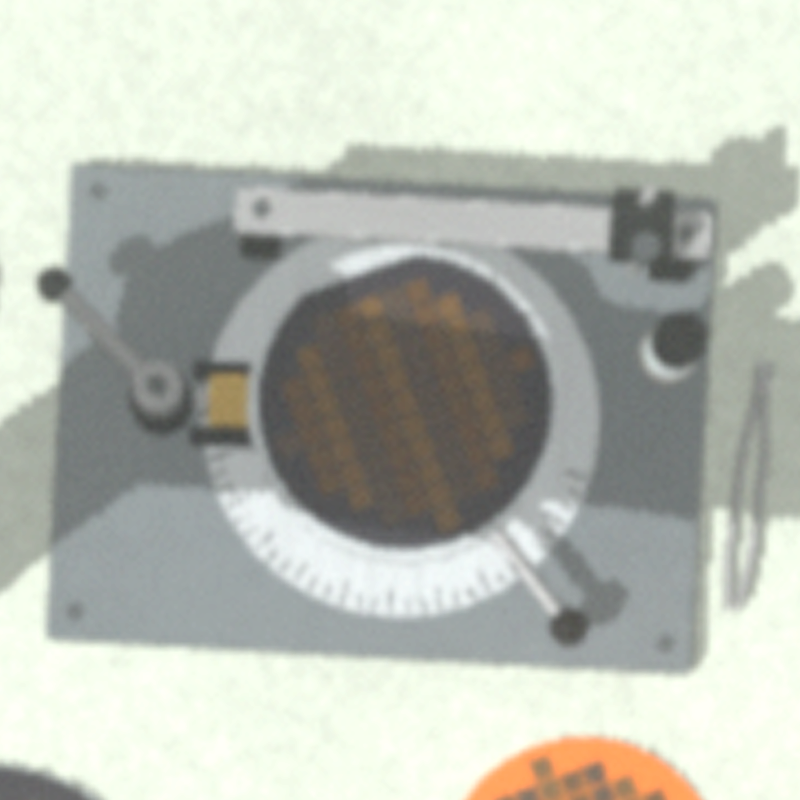

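The rectified view shows the straightedge's near edge from about (240,233) to (610,250). The hub is at (157,385) and the spoke knob at (568,627). I'll fit the lines and knobs now.

```bash
cat >> h.py <<'E'
def linefit(P):
    m=np.ones(len(P),bool)
    for _ in range(6):
        c=P[m].mean(0); d=np.linalg.svd(P[m]-c)[2][0]; e=abs((P-c)@[-d[1],d[0]]); m=e<max(.0008,1.5*np.median(e))
    return c,d*np.sign(d[1]),m.sum(),e[m].std()
def flatyaw(im,c):
    a,r,g=flat(im,"top",c); P=c+np.c_[r*np.cos(a),r*np.sin(a)]
    # flat = contiguous small radius zone
    k=np.arange(360); zone=[(np.convolve(np.r_[r,r,r],np.ones(41)/41,'same')[360+i]) for i in k]; i0=int(np.argmin(zone))
    idx=[(i0+j)%360 for j in range(-17,18)]
    q,d,n,s=linefit(P[idx]); nv=np.array([d[1],-d[0]]); nv*=np.sign(nv@(q-c)); 
    return np.degrees(np.arctan2(nv[1],nv[0])),nv@(q-c),n,s,i0
def edgeyaw(im,c0=(.58,-.03)):
    s=2000; g=cv2.GaussianBlur(cv2.cvtColor(rect(im,"top",.064,c0,.2,s),cv2.COLOR_BGR2GRAY),(0,0),2).astype(float); P=[]
    for near in(1,0):
        Q=[]
        for u in range(270,600,4):
            b=int(234+(u-240)*.046); lo,hi=(b-12,b+14) if near else (b-56,b-32)
            gr=np.gradient(g[lo:hi,u]); k=lo+(gr.argmin() if near else gr.argmax())
            Q.append([c0[0]+.2-k/s,c0[1]+.2-u/s])
        q,d,n,e=linefit(np.array(Q)); P.append((q,d,n,e,-np.degrees(np.arctan2(d[0],d[1]))))
    return P
E
python3 - <<'E'
from h import *
im=cv2.imread("pics/top0.png")
c=np.array([.5812,-.0328])
print("flat normal deg",flatyaw(im,c))
for p in edgeyaw(im): print("edge",p)
def blob(n,u,v,z,t=45,w=12):
    I=cv2.imread(f"pics/{n}0.png"); g=cv2.cvtColor(I,cv2.COLOR_BGR2GRAY)[v-w:v+w,u-w:u+w]
    print(n,g.min()); k,l,st,ce=cv2.connectedComponentsWithStats((g<t).astype(np.uint8)); 
    for i in range(1,k):
        if st[i,4]>8: q=ce[i]+[u-w,v-w]; print(n,st[i],q,ray(n,*q,z))
for n,u,v,z in[("top",275,152,.05),("top",390,230,.034),("side",377,199,.05),("side",361,302,.034)]: blob(n,u,v,z)
E
```

```text
flat normal deg (np.float64(20.205363411152653), np.float64(0.06822293693690053), np.int64(33), np.float64(0.0001945528000810556), 18)
edge (array([ 0.65946296, -0.05322222]), array([0.05757494, 0.99834119]), np.int64(53), np.float64(0.00034951918315154256), np.float64(-3.300626449994589))
edge (array([ 0.68181818, -0.05081818]), array([0.05215938, 0.99863877]), np.int64(66), np.float64(0.00021891262859781416), np.float64(-2.9898688481937428))
top 49
top 45
side 21
side [ 9 10  6  5 17] [376.94117647 198.41176471] [0.64204575 0.14399245 0.05      ]
side 15
side [ 8  8  9 10 67] [360.86567164 302.56716418] [ 0.46905629 -0.12061239  0.034     ]
```

```bash
cat >> h.py <<'E'
from scipy.spatial.transform import Rotation as Ro
def go(*pts,step=.04):
    """tool-axis shift rows to world waypoints"""
    o=env.get_obs(); p=np.array(o["tool_pos"]); R=Ro.from_euler("xyz",o["tool_rot"],degrees=True)
    print("t",round(o["time_s"],2),"pos",p.round(4),"rot",np.round(o["tool_rot"],1),"F",np.round(o["force"],1))
    for q in pts:
        q=np.array(q); n=int(np.ceil(np.linalg.norm(q-p)/step)); print(n,"x",(R.inv().apply(q-p)/n).round(4)); p=q
E
python3 -c "
from h import *
go((.648,.104,.2),(.648,.104,.04))"
```

```text
t 0.1 pos [0.2305 0.6072 0.2007] rot [1.80e+02 1.00e-01 6.92e+01] F [ 0.8 -0.2  0. ]
17 x [-0.019   0.0335  0.0001]
4 x [ 0.0001 -0.      0.04  ]
```

Call:
carry_out(
  plan=[
    {"grip": 1,"dp": [-0.019,0.0335,0],"rotation": [0,0,0]},
    {"grip": 1,"dp": [-0.019,0.0335,0],"rotation": [0,0,0]},
    {"grip": 1,"dp": [-0.019,0.0335,0],"rotation": [0,0,0]},
    {"grip": 1,"dp": [-0.019,0.0335,0],"rotation": [0,0,0]},
    {"grip": 1,"dp": [-0.019,0.0335,0],"rotation": [0,0,0]},
    {"grip": 1,"dp": [-0.019,0.0335,0],"rotation": [0,0,0]},
    {"grip": 1,"dp": [-0.019,0.0335,0],"rotation": [0,0,0]},
    {"grip": 1,"dp": [-0.019,0.0335,0],"rotation": [0,0,0]},
  ],
)

```text
time_s: 0.77
tool_pos: [0.4232, 0.3696, 0.1937]
tool_rot: [-179.5, 0.4, 70.6]
force: [0.4, 0.1, -0.2]
grip_width: 0.0414
```

Call:
carry_out(
  plan=[
    {"grip": 1,"dp": [-0.019,0.0335,0],"rotation": [0,0,0]},
    {"grip": 1,"dp": [-0.019,0.0335,0],"rotation": [0,0,0]},
    {"grip": 1,"dp": [-0.019,0.0335,0],"rotation": [0,0,0]},
    {"grip": 1,"dp": [-0.019,0.0335,0],"rotation": [0,0,0]},
    {"grip": 1,"dp": [-0.019,0.0335,0],"rotation": [0,0,0]},
    {"grip": 1,"dp": [-0.019,0.0335,0],"rotation": [0,0,0]},
    {"grip": 1,"dp": [-0.019,0.0335,0],"rotation": [0,0,0]},
    {"grip": 1,"dp": [0,0,0],"rotation": [0,0,0]},
  ],
)

```text
time_s: 1.43
tool_pos: [0.6094, 0.1429, 0.1896]
tool_rot: [-179.6, 0.8, 69.9]
force: [-0.6, -1.1, 0.0]
grip_width: 0.0007
```

```bash
python3 -c "
from h import *
go((.648,.104,.1),(.648,.104,.04))"
```

```text
t 1.43 pos [0.6094 0.1429 0.1896] rot [-179.6    0.8   69.9] F [-0.6 -1.1  0. ]
3 x [-0.0073  0.0168  0.0299]
2 x [0.0004 0.0002 0.03  ]
```

Call:
carry_out(
  plan=[
    {"grip": 1,"dp": [-0.011,0.025,0.02],"rotation": [0,0,0]},
    {"grip": 1,"dp": [-0.011,0.025,0.02],"rotation": [0,0,0]},
    {"grip": 1,"dp": [0,0,0.02],"rotation": [0,0,0]},
    {"grip": 1,"dp": [0,0,0.02],"rotation": [0,0,0]},
    {"grip": 1,"dp": [0,0,0],"rotation": [0,0,0]},
  ],
)

```text
time_s: 1.85
tool_pos: [0.6501, 0.099, 0.1065]
tool_rot: [-179.6, 0.9, 69.5]
force: [-0.6, 0.3, -1.6]
grip_width: 0.0003
```

```bash
python3 -c "
from h import *
go((.648,.104,.04))"
```

```text
t 1.85 pos [0.6501 0.099  0.1065] rot [-179.6    0.9   69.5] F [-0.6  0.3 -1.6]
2 x [ 0.0025 -0.0016  0.0332]
```

Call:
carry_out(
  plan=[
    {"grip": 1,"dp": [0.002,-0.002,0.03],"rotation": [0,0,0]},
    {"grip": 1,"dp": [0.002,-0.001,0.03],"rotation": [0,0,0]},
    {"grip": 1,"dp": [0,0,0.006],"rotation": [0,0,0]},
    {"grip": 1,"dp": [0,0,0],"rotation": [0,0,0]},
  ],
)

```text
time_s: 2.18
tool_pos: [0.6482, 0.1041, 0.0407]
tool_rot: [-179.7, 0.8, 69.5]
force: [-0.9, 0.1, 0.6]
grip_width: 0.0004
```

```bash
python3 -c "
from h import *
go((.620,.1355,.041),(.6034,.1455,.041),step=.008)
snap('side','s1',(300,150,460,290),5)"
```

```text
t 2.18 pos [0.6482 0.1041 0.0407] rot [-179.7    0.8   69.5] F [-0.9  0.1  0.6]
6 x [ 0.0032 -0.0062 -0.0001]
3 x [ 0.0012 -0.0064  0.    ]
```

View pics/s1.png

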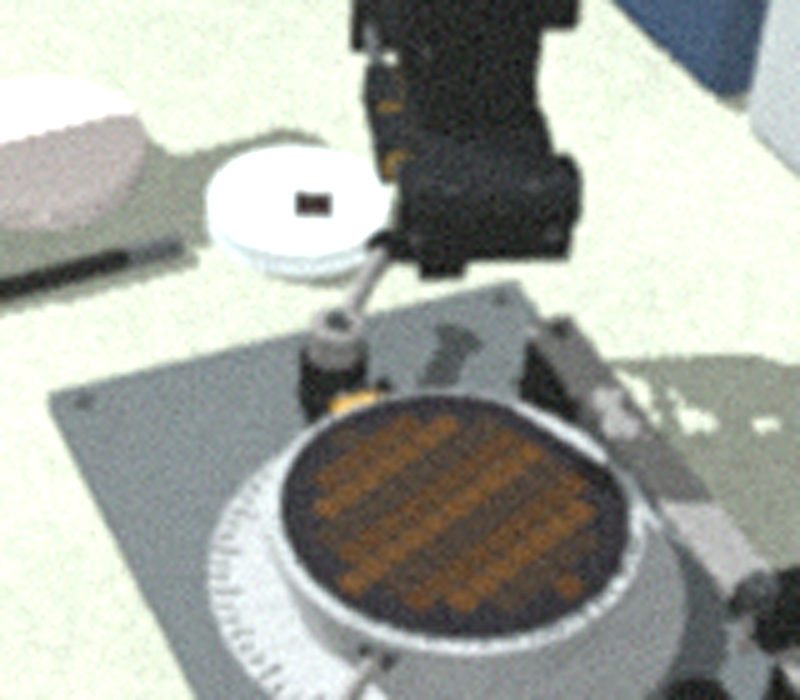

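The side view shows the lever and its knob at (385,240) crop, with the dark gripper just beyond and to the right of it, tip near (440,270). I'll check that against the projected TCP.

```bash
python3 -c "
from h import *
for X in [(.648,.104,.041),(.648,.104,.111),(.642,.143,.05),(.588,.092,.05)]:
  q=proj('side',X); print(X,q.round(1),(5*(q-[300,150])).round(0), proj('top',X).round(0))
snap('top','t1',(250,100,450,250),4)"
```

```text
(0.648, 0.104, 0.041) [386.7 210.2] [433. 301.] [292. 150.]
(0.648, 0.104, 0.111) [389.2 186.5] [446. 182.] [290. 142.]
(0.642, 0.143, 0.05) [377.1 198.6] [386. 243.] [275. 152.]
(0.588, 0.092, 0.05) [366.7 216.8] [333. 334.] [297. 175.]
```

View pics/t1.png

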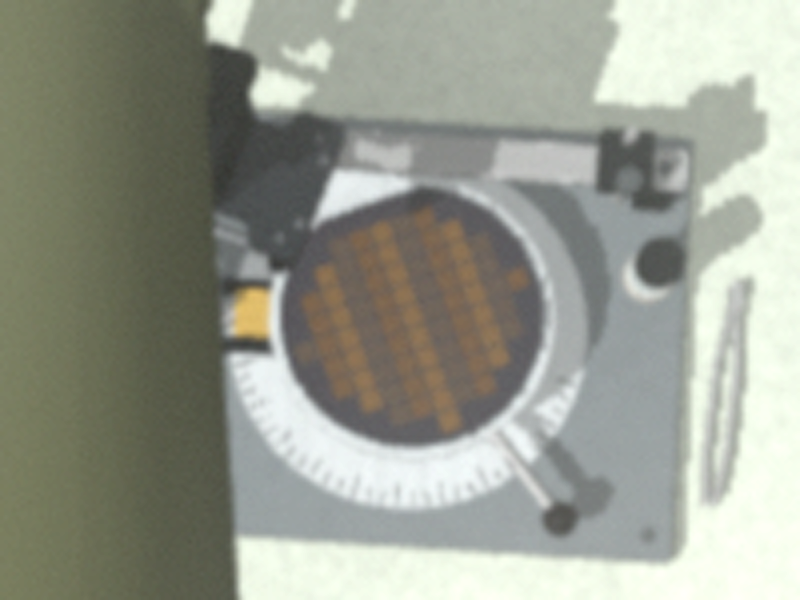

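```bash
python3 -c "
from h import *
p=np.array([.648,.104,.041]);x=np.array([.35,.936,0]);y=np.array([.936,-.35,0])
for nm,a,b,c in [('tipnear',-.015,0,0),('bodynear',-.095,0,.07),('bn+',-.095,.037,.07),('bn-',-.095,-.037,.07),('bodyc',0,0,.07)]:
  X=p+a*x+b*y+[0,0,c]; q=proj('side',X); r=proj('top',X); print(nm,X.round(3),(5*(q-[300,150])).round(0),(4*(r-[250,100])).round(0))"
```

```text
tipnear [0.643 0.09  0.041] [438. 321.] [193. 210.]
bodynear [0.615 0.015 0.111] [478. 315.] [326. 229.]
bn+ [0.649 0.002 0.111] [564. 312.] [351. 166.]
bn- [0.58  0.028 0.111] [392. 318.] [301. 293.]
bodyc [0.648 0.104 0.111] [446. 182.] [160. 167.]
```

```bash
python3 -c "
from h import *
im=cv2.imread('pics/s1_full.png')[185:235,360:410]
b=cv2.imread('pics/side0.png')[185:235,360:410]
o=np.hstack([im,b]); o=(255*(o/255.)**.5).astype(np.uint8)
cv2.imwrite('pics/z1.png',cv2.resize(o,None,fx=8,fy=8,interpolation=cv2.INTER_NEAREST))
print(proj('top',(.2305,.607,.2)),proj('side',(.2305,.607,.2)))"
```

```text
[ 19.20428527 341.68910227] [158.98760793  91.75696271]
```

View pics/z1.png

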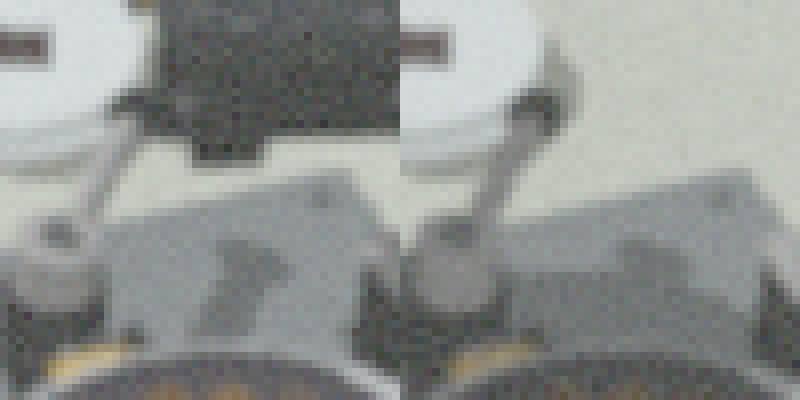

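The tip's bottom is at about row 205 in the side view, where I predicted about 212. The tip may sit higher than reported. Going 18 mm lower is safe whichever reading is right, so I'll do that and compare.

Call:
carry_out(
  plan=[
    {"grip": 1,"dp": [0,0,0.009],"rotation": [0,0,0]},
    {"grip": 1,"dp": [0,0,0.009],"rotation": [0,0,0]},
    {"grip": 1,"dp": [0,0,0],"rotation": [0,0,0]},
  ],
)

```text
time_s: 2.53
tool_pos: [0.6531, 0.1053, 0.029]
tool_rot: [179.8, 0.4, 69.5]
force: [0.5, -0.4, -0.7]
grip_width: 0.0004
```

```bash
python3 -c "
from h import *
go((.620,.1355,.024),(.6034,.1455,.024),step=.008)
snap('side','s2')
im=cv2.imread('pics/s2_full.png',0); print(im[196:224,382:396:1])
p=env.get_obs()['tool_pos']; print(proj('side',p))"
```

```text
t 2.53 pos [0.6531 0.1053 0.029 ] rot [179.8   0.4  69.5] F [ 0.5 -0.4 -0.7]
6 x [ 0.0028 -0.0069  0.0008]
3 x [ 0.0012 -0.0063 -0.    ]
[[ 30  26  23  32  28  34  28  31  27  28  25  30  25  34]
 [ 29  26  24  28  24  18  27  24  30  21  20  22  31  30]
 [ 26  20  29  25  26  30  28  27  23  19  27  25  27  23]
 [ 20  22  26  27  25  21  29  31  21  34  31  19  21  30]
 [ 29  30  38  23  34  18  26  23  28  27  27  29  23  26]
 [ 31  38  41  39  32  29  25  25  21  25  23  23  22  23]
 [ 29  38  43  38  26  22  29  17  30  22  25  20  27  26]
 [ 26  39  30  32  27  29  28  31  24  28  26  28  27  27]
 [ 12  25  24  24  19  24  27  29  21  23  23  30  17  20]
 [ 25  34  32  22  27  25  25  25  26  25  22  23  35  39]
 [ 73  75  60  33  23  24  16  22  24  20  26  37  65  81]
 [131 126  92  42  17  23  26  29  21  31  32  36  89 114]
 [157 149 114  58  46  42  36  41  33  38  39  55  71  92]
 [153 145 125  81  77  65  64  64  65  64  61  74  85  88]
 [135 119 111  95  88  87  87  86  86  85  83  83  83  92]
 [101  92  89  90  89  89  86  89  87  84  90  93  92  90]
 [ 83  88  83  89  87  84  84  92  92  87  85  88  85  84]
 [ 85  85  82  87  80  92  89  81  82  93  91  89  86  82]
 [ 85  86  86  86  82  85  78  78  76  82  85  89  90  90]
 [ 87  86  82  88  78  74  60  56  57  64  76  79  81  82]
 [ 88  82  89  87  73  57  54  60  56  57  54  60  62  78]
 [ 87  90  88  86  80  68  55  55  56  50  58  59  54  66]
 [ 86  84  87  83  90  75  57  53  52  52  54  48  51  48]
 [ 87  81  86  83  88  67  59  53  53  51  51  56  59  55]
 [ 86  87  87  82  77  59  56  53  52  53  60  57  64  71]
 [ 90  87  86  85  72  49  54  53  50  55  56  69  79  90]
 [ 86  84  85  71  63  52  56  55  48  55  71  82  89  88]
 [ 87  86  79  72  54  56  49  54  53  60  73  84  86  85]]
[388.06247965 212.91905885]
```

Call:
carry_out(
  plan=[
    {"grip": 1,"dp": [-0.001,-0.003,0.006],"rotation": [0,0,0]},
    {"grip": 1,"dp": [0,0,0.004],"rotation": [0,0,0]},
    {"grip": 1,"dp": [0,0,0],"rotation": [0,0,0]},
  ],
)

```text
time_s: 2.83
tool_pos: [0.6513, 0.1055, 0.0206]
tool_rot: [179.6, 0.3, 69.5]
force: [-0.2, 0.4, 0.1]
grip_width: 0.0006
```

```bash
python3 -c "
from h import *
go((.620,.1355,.022),(.6034,.1455,.022),step=.008)"
```

```text
t 2.83 pos [0.6513 0.1055 0.0206] rot [179.6   0.3  69.5] F [-0.2  0.4  0.1]
6 x [ 0.0029 -0.0066 -0.0003]
3 x [ 0.0012 -0.0063 -0.    ]
```

Call:
carry_out(
  plan=[
    {"grip": 1,"dp": [0.003,-0.0066,0],"rotation": [0,0,0]},
    {"grip": 1,"dp": [0.003,-0.0066,0],"rotation": [0,0,0]},
    {"grip": 1,"dp": [0.003,-0.0066,0],"rotation": [0,0,0]},
    {"grip": 1,"dp": [0.003,-0.0066,0],"rotation": [0,0,0]},
  ],
)

```text
time_s: 3.17
tool_pos: [0.6316, 0.1239, 0.0206]
tool_rot: [179.4, 0.4, 69.3]
force: [2.1, -2.2, -2.4]
grip_width: 0.0006
```

```bash
python3 -c "
from h import *
go((.620,.1355,.022),(.6034,.1455,.022),step=.008)
snap('side','s3',(345,175,425,235),10)"
```

```text
t 3.17 pos [0.6316 0.1239 0.0206] rot [179.4   0.4  69.3] F [ 2.1 -2.2 -2.4]
3 x [ 0.0023 -0.005  -0.0006]
3 x [ 0.0012 -0.0064 -0.0001]
```

View pics/s3.png

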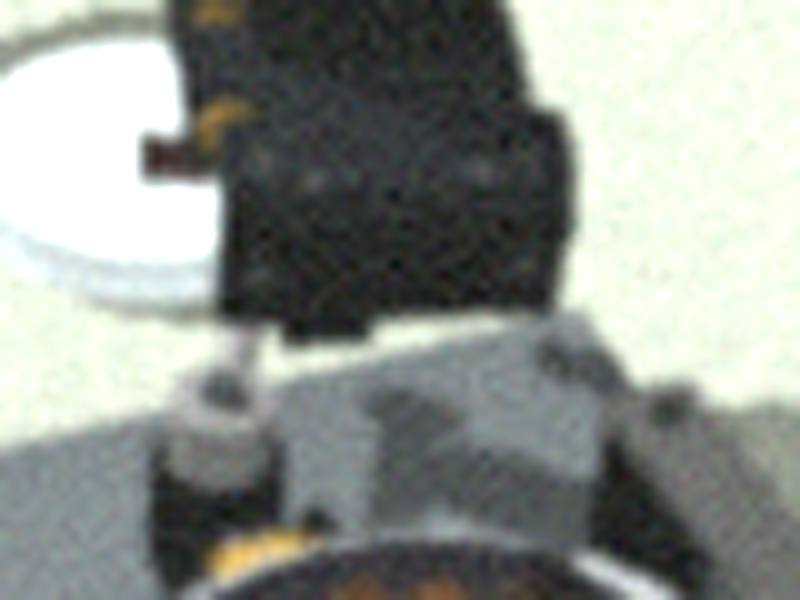

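The lever is in contact at about 3 N and moving. I'll continue the swing.

Call:
carry_out(
  plan=[
    {"grip": 1,"dp": [0.0025,-0.0065,0],"rotation": [0,0,0]},
    {"grip": 1,"dp": [0.0025,-0.0065,0],"rotation": [0,0,0]},
    {"grip": 1,"dp": [0.0015,-0.0065,0],"rotation": [0,0,0]},
    {"grip": 1,"dp": [0.0012,-0.007,0],"rotation": [0,0,0]},
    {"grip": 1,"dp": [0.0012,-0.007,0],"rotation": [0,0,0]},
    {"grip": 1,"dp": [0,-0.007,0],"rotation": [0,0,0]},
  ],
)

```text
time_s: 3.72
tool_pos: [0.5999, 0.1427, 0.0221]
tool_rot: [178.5, 0.5, 69.2]
force: [4.6, -2.8, -1.0]
grip_width: 0.0009
```

```bash
python3 -c "
from h import *
go((.6034,.1455,.022),(.5925,.147,.022),step=.008)"
```

```text
t 3.72 pos [0.5999 0.1427 0.0221] rot [178.5   0.5  69.2] F [ 4.6 -2.8 -1. ]
1 x [0.0038 0.0022 0.0001]
2 x [-0.0012 -0.0054 -0.0001]
```

Call:
carry_out(
  plan=[
    {"grip": 1,"dp": [0,0.012,0],"rotation": [0,0,0]},
    {"grip": 1,"dp": [0,0.02,0],"rotation": [0,0,0]},
    {"grip": 1,"dp": [0,0.005,-0.03],"rotation": [0,0,7]},
    {"grip": 1,"dp": [0,0,-0.04],"rotation": [0,0,7]},
    {"grip": 1,"dp": [0,0,-0.04],"rotation": [0,0,7]},
    {"grip": 1,"dp": [0,0,0],"rotation": [0,0,7]},
    {"grip": 1,"dp": [0,0,0],"rotation": [0,0,7]},
    {"grip": 1,"dp": [0,0,0],"rotation": [0,0,7]},
  ],
)

```text
time_s: 4.38
tool_pos: [0.6238, 0.1438, 0.137]
tool_rot: [179.6, -0.2, 26.6]
force: [0.1, 0.2, -0.8]
grip_width: 0.0003
```

```bash
python3 -c "
from h import *
C=np.array([.5812,-.0328])
a=np.radians(218); u=np.array([np.cos(a),np.sin(a)]); n=np.array([-u[1],u[0]])
q=C+.115*u+.032*n; print(q)
go((*q,.14))"
```

```text
[ 0.51027993 -0.12881741]
t 4.38 pos [0.6238 0.1438 0.137 ] rot [179.6  -0.2  26.6] F [ 0.1  0.2 -0.8]
8 x [-0.028   0.0241 -0.0003]
```

Call:
carry_out(
  plan=[
    {"grip": 1,"dp": [-0.028,0.024,0],"rotation": [0,0,0]},
    {"grip": 1,"dp": [-0.028,0.024,0],"rotation": [0,0,0]},
    {"grip": 1,"dp": [-0.028,0.024,0],"rotation": [0,0,0]},
    {"grip": 1,"dp": [-0.028,0.024,0],"rotation": [0,0,0]},
    {"grip": 1,"dp": [-0.028,0.024,0],"rotation": [0,0,0]},
    {"grip": 1,"dp": [-0.028,0.024,0],"rotation": [0,0,0]},
    {"grip": 1,"dp": [-0.028,0.024,0],"rotation": [0,0,0]},
    {"grip": 1,"dp": [-0.028,0.024,0],"rotation": [0,0,0]},
  ],
)

```text
time_s: 5.05
tool_pos: [0.5043, -0.1111, 0.1349]
tool_rot: [-179.3, -0.6, 28.1]
force: [0.1, -0.5, 0.6]
grip_width: 0.0007
```

```bash
python3 -c "
from h import *
go((.5103,-.1288,.06),(.5103,-.1288,.017))
snap('side','s4'); im=cv2.imread('pics/s4_full.png')
def tip(z): return proj('side',(*env.get_obs()['tool_pos'][:2],z))
print(tip(.05))"
```

```text
t 5.05 pos [ 0.5043 -0.1111  0.1349] rot [-179.3   -0.6   28.1] F [ 0.1 -0.5  0.6]
2 x [-0.002   0.0097  0.0373]
2 x [-0.0002  0.0003  0.0215]
[375.66149973 292.26112328]
```

Call:
carry_out(
  plan=[
    {"grip": 1,"dp": [-0.002,0.01,0],"rotation": [0,0,0]},
    {"grip": 1,"dp": [-0.002,0.009,0],"rotation": [0,0,0]},
    {"grip": 1,"dp": [0,0,0.035],"rotation": [0,0,0]},
    {"grip": 1,"dp": [0,0,0.035],"rotation": [0,0,0]},
    {"grip": 1,"dp": [0,0,0],"rotation": [0,0,0]},
  ],
)

```text
time_s: 5.52
tool_pos: [0.5072, -0.137, 0.0663]
tool_rot: [-179.2, -1.0, 27.2]
force: [-1.3, 0.2, -0.0]
grip_width: 0.0008
```

```bash
python3 -c "
from h import *
go((.5103,-.1288,.04),(.5103,-.1288,.017))
snap('side','s5',(300,200,460,320),5)
X=np.array(env.get_obs()['tool_pos']);q=proj('side',X);print(q,5*(q-[300,200]))"
```

```text
t 5.52 pos [ 0.5072 -0.137   0.0663] rot [-179.2   -1.    27.2] F [-1.3  0.2 -0. ]
1 x [ 0.006  -0.0055  0.0265]
1 x [-0.0004  0.0003  0.023 ]
[384.16484147 290.68714794] [420.82420734 453.43573971]
```

View pics/s5.png

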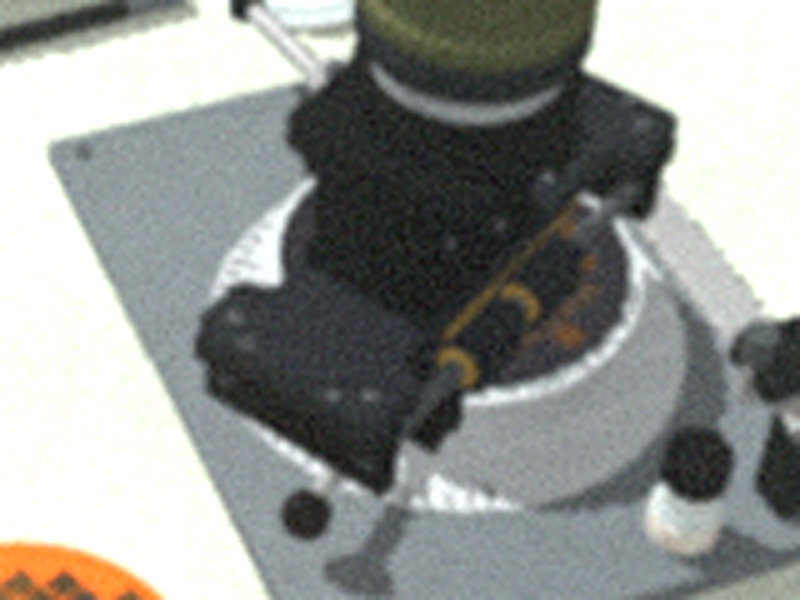

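The side view shows the lever swung loose, far upper left. The tip is at about (435,440), just right of the spoke rod, and this time it agrees with the prediction. I'll descend next.

Call:
carry_out(
  plan=[
    {"grip": 1,"dp": [0.006,-0.003,0.02],"rotation": [0,0,0]},
    {"grip": 1,"dp": [0,0,0.02],"rotation": [0,0,0]},
    {"grip": 1,"dp": [0,0,0.006],"rotation": [0,0,0]},
    {"grip": 1,"dp": [0,0,0],"rotation": [0,0,0]},
  ],
)

```text
time_s: 5.9
tool_pos: [0.5194, -0.1271, 0.0284]
tool_rot: [-179.4, -1.6, 27.5]
force: [0.5, -0.1, 0.3]
grip_width: 0.0005
```

```bash
python3 -c "
from h import *
go((.5045,-.1134,.022),(.4906,-.0966,.022),(.4815,-.0818,.022),step=.006)"
```

```text
t 5.9 pos [ 0.5194 -0.1271  0.0284] rot [-179.4   -1.6   27.5] F [ 0.5 -0.1  0.3]
4 x [-0.0018 -0.0047  0.0016]
4 x [-0.0011 -0.0053  0.    ]
3 x [-0.0004 -0.0058  0.0001]
```

Call:
carry_out(
  plan=[
    {"grip": 1,"dp": [-0.003,-0.005,0.003],"rotation": [0,0,0]},
    {"grip": 1,"dp": [-0.003,-0.005,0.003],"rotation": [0,0,0]},
    {"grip": 1,"dp": [-0.002,-0.005,0.001],"rotation": [0,0,0]},
    {"grip": 1,"dp": [-0.001,-0.005,0],"rotation": [0,0,0]},
    {"grip": 1,"dp": [-0.001,-0.005,0],"rotation": [0,0,0]},
    {"grip": 1,"dp": [-0.001,-0.005,0],"rotation": [0,0,0]},
  ],
)

```text
time_s: 6.4
tool_pos: [0.498, -0.1035, 0.027]
tool_rot: [-179.6, -2.1, 27.5]
force: [-0.2, -0.5, -0.0]
grip_width: 0.0003
```

```bash
python3 -c "
from h import *
go((.4906,-.0966,.022),(.4815,-.0818,.022),step=.006)"
```

```text
t 6.4 pos [ 0.498  -0.1035  0.027 ] rot [-179.6   -2.1   27.5] F [-0.2 -0.5 -0. ]
2 x [-0.0018 -0.0048  0.0025]
3 x [-0.0004 -0.0058  0.    ]
```

Call:
carry_out(
  plan=[
    {"grip": 1,"dp": [-0.002,-0.005,0.002],"rotation": [0,0.5,0]},
    {"grip": 1,"dp": [-0.002,-0.005,0.002],"rotation": [0,0.5,0]},
    {"grip": 1,"dp": [-0.001,-0.006,0],"rotation": [0,0,0]},
    {"grip": 1,"dp": [-0.0005,-0.006,0],"rotation": [0,0,0]},
    {"grip": 1,"dp": [-0.0005,-0.004,0],"rotation": [0,0,0]},
    {"grip": 1,"dp": [0,0,0],"rotation": [0,0,0]},
  ],
)

```text
time_s: 6.9
tool_pos: [0.4778, -0.0794, 0.0229]
tool_rot: [-179.5, -3.2, 27.5]
force: [0.5, -0.6, -0.1]
grip_width: 0.0006
```

```bash
python3 -c "
from h import *
go((.4815,-.0818,.022),step=.006)
snap('top','t2')
from h import flatyaw
im=cv2.imread('pics/t2_full.png'); print(flatyaw(im,np.array([.5812,-.0328])))
a,r,g=flat(im,'top',np.array([.5812,-.0328])); print((r[::6]*1e3).round(0))"
```

```text
t 6.9 pos [ 0.4778 -0.0794  0.0229] rot [-179.5   -3.2   27.5] F [ 0.5 -0.6 -0.1]
1 x [0.0021 0.0038 0.001 ]
(np.float64(-98.80514446551986), np.float64(0.06312377850770892), np.int64(22), np.float64(0.0002538869372848523), 253)
[72. 70. 69. 68. 69. 69. 71. 73. 73. 74. 73. 73. 74. 73. 74. 73. 74. 74.
 73. 74. 74. 74. 74. 75. 74. 74. 74. 74. 74. 74. 75. 68. 74. 74. 74. 73.
 81. 79. 73. 72. 67. 67. 64. 65. 62. 61. 82. 74. 74. 74. 74. 75. 74. 73.
 74. 74. 74. 75. 74. 74.]
```

```bash
python3 -c "
from h import *
a=snap('side','s6',(310,230,440,320),6)
b=cv2.resize(cv2.imread('pics/t2_full.png')[130:250,300:440],None,fx=5,fy=5,interpolation=cv2.INTER_CUBIC)
a=a[:,:780]; b=b[:,:700]; a=cv2.resize(a,(433,300)); b=cv2.resize(b,(350,300))
cv2.imwrite('pics/v6.png',cv2.convertScaleAbs(np.hstack([a,b]),alpha=1.7))
X=np.array(env.get_obs()['tool_pos'])
for z in (0,.02): 
  q=proj('side',X+[0,0,z]);print(q,(q-[310,230])*433/130); q=proj('top',X+[0,0,z]);print((q-[300,130])*2.5+[433,0])"
```

```text
[356.03013144 290.3755071 ] [153.31574547 201.09688133]
[613.64424044 239.7861819 ]
[356.40321169 283.87030629] [154.55838971 179.42955864]
[615.69863613 237.33231732]
```

View pics/v6.png

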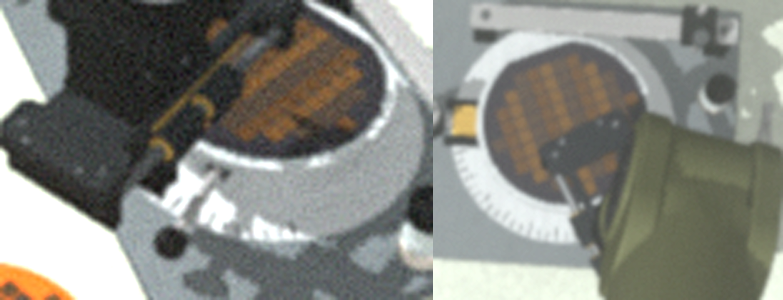

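Side panel: the knob is at (171,243), which means the arm has not moved. The finger passed over the rod without contact, so its real tip is higher than reported, as the first view suggested. I'll go back and probe the plate to calibrate z.

```bash
python3 -c "
from h import *
go((.4778,-.0794,.06),(.515,-.130,.06),(.515,-.130,.02))"
```

```text
t 7.0 pos [ 0.4785 -0.0801  0.0231] rot [-179.5   -3.2   27.5] F [-0.9  0.2  1.1]
1 x [ 0.0018 -0.0013 -0.0368]
2 x [0.0048 0.031  0.    ]
1 x [-0.0023  0.0003  0.0399]
```

Call:
carry_out(
  plan=[
    {"grip": 1,"dp": [0,0,-0.03],"rotation": [0,-1.5,0]},
    {"grip": 1,"dp": [0,0,-0.01],"rotation": [0,-1.5,0]},
    {"grip": 1,"dp": [0,0.02,0],"rotation": [0,0,0]},
    {"grip": 1,"dp": [0.004,0.025,0],"rotation": [0,0,0]},
    {"grip": 1,"dp": [0.004,0.015,0],"rotation": [0,0,0]},
    {"grip": 1,"dp": [0,0,0],"rotation": [0,0,0]},
  ],
)

```text
time_s: 7.5
tool_pos: [0.5144, -0.133, 0.0648]
tool_rot: [-179.7, -0.1, 27.7]
force: [0.6, -0.5, 0.7]
grip_width: 0.0006
```

```bash
python3 -c "
from h import *
go((.515,-.130,.06),(.515,-.130,.02))"
```

```text
t 7.5 pos [ 0.5144 -0.133   0.0648] rot [-1.797e+02 -1.000e-01  2.770e+01] F [ 0.6 -0.5  0.7]
1 x [ 0.0019 -0.0023  0.0049]
1 x [-0.0001  0.0002  0.04  ]
```

Call:
carry_out(
  plan=[
    {"grip": 1,"dp": [0.001,0,0.02],"rotation": [0,0,0]},
    {"grip": 1,"dp": [0,0,0.02],"rotation": [0,0,0]},
    {"grip": 1,"dp": [0,0,0.005],"rotation": [0,0,0]},
    {"grip": 1,"dp": [0,0,0.004],"rotation": [0,0,0]},
  ],
)

```text
time_s: 7.83
tool_pos: [0.5175, -0.1337, 0.0159]
tool_rot: [-179.8, -0.3, 27.5]
force: [-0.1, 0.0, -0.1]
grip_width: 0.0005
```

Call:
carry_out(
  plan=[
    {"grip": 1,"dp": [0,0,0.003],"rotation": [0,0,0]},
    {"grip": 1,"dp": [0,0,0.002],"rotation": [0,0,0]},
    {"grip": 1,"dp": [0,0,0],"rotation": [0,0,0]},
  ],
)

```text
time_s: 8.08
tool_pos: [0.5166, -0.1327, 0.0105]
tool_rot: [-179.8, -0.2, 27.6]
force: [0.3, 0.2, 0.7]
grip_width: 0.0006
```

```bash
python3 -c "
from h import *
go((.515,-.130,.02)); print(env.get_obs()['qpos'])
im=env.read_camera('side'); cv2.imwrite('pics/s7.png',im[:,:,::-1])"
```

```text
t 8.08 pos [ 0.5166 -0.1327  0.0105] rot [-179.8   -0.2   27.6] F [0.3 0.2 0.7]
1 x [-0.0002 -0.0032 -0.0095]
[-18.5819757   16.53879134  34.37666367 112.49794238 -11.79847838
  54.3363893   49.18570941]
```

At a reported z of 0.0105, below the plate top, there is still no contact, so there is an offset. I'll keep probing gently.

Call:
carry_out(
  plan=[
    {"grip": 1,"dp": [0,0,0.003],"rotation": [0,0,0]},
    {"grip": 1,"dp": [0,0,0.003],"rotation": [0,0,0]},
  ],
)

```text
time_s: 8.3
tool_pos: [0.5183, -0.1327, 0.0061]
tool_rot: [-179.8, -0.4, 27.6]
force: [-0.9, 0.7, 0.3]
grip_width: 0.0006
```

Call:
carry_out(
  plan=[
    {"grip": 1,"dp": [0,0,0.003],"rotation": [0,0,0]},
    {"grip": 1,"dp": [0,0,0],"rotation": [0,0,0]},
  ],
)

```text
time_s: 8.47
tool_pos: [0.5185, -0.1325, 0.0029]
tool_rot: [-179.8, -0.4, 27.6]
force: [-0.5, 0.2, 0.1]
grip_width: 0.0004
```

Call:
carry_out(
  plan=[
    {"grip": 1,"dp": [0,0,0.003],"rotation": [0,0,0]},
    {"grip": 1,"dp": [0,0,0.003],"rotation": [0,0,0]},
    {"grip": 1,"dp": [0,0,0],"rotation": [0,0,0]},
  ],
)

```text
time_s: 8.72
tool_pos: [0.5187, -0.1325, -0.0035]
tool_rot: [-179.9, -0.4, 27.6]
force: [-0.7, -0.3, -0.8]
grip_width: 0.0002
```

Call:
carry_out(
  plan=[
    {"grip": 1,"dp": [0,0,0.003],"rotation": [0,0,0]},
    {"grip": 1,"dp": [0,0,0],"rotation": [0,0,0]},
  ],
)

```text
time_s: 8.88
tool_pos: [0.5186, -0.1325, -0.007]
tool_rot: [-179.9, -0.4, 27.6]
force: [-0.5, -0.2, 0.9]
grip_width: 0.0004
```

```bash
python3 -c "
from h import *
go((.5045,-.1134,-.004),(.4906,-.0966,-.004),(.4815,-.0818,-.004),step=.006)"
```

```text
t 8.88 pos [ 0.5186 -0.1325 -0.007 ] rot [-179.9   -0.4   27.6] F [-0.5 -0.2  0.9]
4 x [-0.0009 -0.0059 -0.0007]
4 x [-0.0011 -0.0053  0.    ]
3 x [-0.0004 -0.0058  0.    ]
```

Call:
carry_out(
  plan=[
    {"grip": 1,"dp": [-0.001,-0.005,-0.002],"rotation": [0,0,0]},
    {"grip": 1,"dp": [-0.001,-0.005,-0.001],"rotation": [0,0,0]},
    {"grip": 1,"dp": [-0.001,-0.005,0],"rotation": [0,0,0]},
    {"grip": 1,"dp": [-0.001,-0.005,0],"rotation": [0,0,0]},
    {"grip": 1,"dp": [-0.001,-0.004,0],"rotation": [0,0,0]},
  ],
)

```text
time_s: 9.3
tool_pos: [0.502, -0.1127, -0.0036]
tool_rot: [-179.9, -0.4, 27.5]
force: [0.4, -1.5, 0.4]
grip_width: 0.0004
```

```bash
python3 -c "
from h import *
go((.4906,-.0966,-.004),(.4815,-.0818,-.004),step=.006)"
```

```text
t 9.3 pos [ 0.502  -0.1127 -0.0036] rot [-179.9   -0.4   27.5] F [ 0.4 -1.5  0.4]
4 x [-0.0007 -0.0049  0.0001]
3 x [-0.0004 -0.0058  0.    ]
```

Contact has been felt at about 1.5 N, which fits the loose chuck. I'll continue.

Call:
carry_out(
  plan=[
    {"grip": 1,"dp": [-0.001,-0.005,0],"rotation": [0,0,0]},
    {"grip": 1,"dp": [-0.001,-0.005,0],"rotation": [0,0,0]},
    {"grip": 1,"dp": [-0.001,-0.005,0],"rotation": [0,0,0]},
    {"grip": 1,"dp": [0,-0.004,0],"rotation": [0,0,0]},
    {"grip": 1,"dp": [0,0,0],"rotation": [0,0,0]},
  ],
)

```text
time_s: 9.72
tool_pos: [0.4898, -0.0951, -0.003]
tool_rot: [180.0, -0.6, 27.6]
force: [-0.5, -1.0, -0.0]
grip_width: 0.0004
```

```bash
python3 -c "
from h import *
go((.4815,-.0818,-.004),step=.006)
snap('top','t3')
im=cv2.imread('pics/t3_full.png'); c=np.array([.5812,-.0328])
a,r,g=flat(im,'top',c); print((r*1e3).round(0)[np.r_[330:360:3,0:60:3]])
P=c+np.c_[r*np.cos(a),r*np.sin(a)]
"
```

```text
t 9.72 pos [ 0.4898 -0.0951 -0.003 ] rot [180.   -0.6  27.6] F [-0.5 -1.  -0. ]
3 x [-0.0004 -0.0052  0.0003]
[74. 75. 74. 75. 74. 74. 73. 72. 71. 70. 68. 68. 68. 69. 68. 68. 69. 70.
 71. 72. 73. 74. 73. 74. 74. 74. 73. 74. 73. 73.]
```

Call:
carry_out(
  plan=[
    {"grip": 1,"dp": [0,-0.005,0],"rotation": [0,0,0]},
    {"grip": 1,"dp": [0,-0.005,0],"rotation": [0,0,0]},
    {"grip": 1,"dp": [0,-0.004,0],"rotation": [0,0,0]},
    {"grip": 1,"dp": [0,0,0],"rotation": [0,0,0]},
  ],
)

```text
time_s: 10.1
tool_pos: [0.4838, -0.0826, -0.0027]
tool_rot: [179.9, -0.6, 27.5]
force: [-0.0, -0.9, -0.1]
grip_width: 0.0003
```

```bash
cat >> h.py <<'E'
def measure(f):
    snap('top',f); im=cv2.imread(f'pics/{f}_full.png'); c=np.array([.5812,-.0328])
    a,r,g=flat(im,'top',c); P=c+np.c_[r*np.cos(a),r*np.sin(a)]
    best=min(range(-40,41),key=lambda i:sum(r[(i+j)%360] for j in range(-20,21)))
    q,d,n,s=linefit(P[[(best+j)%360 for j in range(-17,18)]])
    print("flat az",-np.degrees(np.arctan2(d[0],d[1])),"dist",(q-c)@[d[1],-d[0]],n,s,"zone",best)
    print("edges",[(round(p[4],2),p[2]) for p in edgeyaw(im)])
    print("r right/left",(r[[270,300,330,60,90,120]]*1e3).round(1))
E
python3 -c "
from h import *
go((.4815,-.0818,-.004),step=.006)
measure('t4')"
```

```text
t 10.1 pos [ 0.4838 -0.0826 -0.0027] rot [179.9  -0.6  27.5] F [-0.  -0.9 -0.1]
1 x [-0.0017 -0.0018  0.0012]
flat az 0.09143629882520617 dist 0.0678978253780908 31 0.00020624090032871916 zone 0
edges [(np.float64(-5.83), np.int64(54)), (np.float64(-3.56), np.int64(59))]
r right/left [82.  74.5 74.  73.5 73.  74. ]
```

Call:
carry_out(
  plan=[
    {"grip": 1,"dp": [0,-0.004,0],"rotation": [0,0,0]},
    {"grip": 1,"dp": [0,-0.0025,0],"rotation": [0,0,0]},
    {"grip": 1,"dp": [0,0,0],"rotation": [0,0,0]},
  ],
)

```text
time_s: 10.4
tool_pos: [0.4811, -0.0769, -0.0025]
tool_rot: [179.9, -0.7, 27.5]
force: [1.1, -0.5, -0.7]
grip_width: 0.0006
```

```bash
python3 -c "
from h import *
go((.48,-.077,-.004),step=.006)
measure('t5')
for i in range(2): measure('t5'+str(i))"
```

```text
t 10.4 pos [ 0.4811 -0.0769 -0.0025] rot [179.9  -0.7  27.5] F [ 1.1 -0.5 -0.7]
1 x [-0.001  -0.0004  0.0015]
flat az -3.100271156565041 dist 0.068353306093329 33 0.0001866452933428807 zone -4
edges [(np.float64(-4.65), np.int64(54)), (np.float64(-3.23), np.int64(66))]
r right/left [67.2 74.  73.8 73.5 73.3 74. ]
flat az -3.7562849775593525 dist 0.06827677133880665 32 0.00019538883129035516 zone -3
edges [(np.float64(-5.63), np.int64(54)), (np.float64(-3.02), np.int64(62))]
r right/left [68.  74.8 74.8 74.  73.5 73.8]
flat az -3.2305912829305274 dist 0.06818708839777544 32 0.00020559715511029501 zone -4
edges [(np.float64(-5.88), np.int64(56)), (np.float64(-3.09), np.int64(61))]
r right/left [67.8 74.8 74.  73.5 73.5 74. ]
```

The flat is at −3.4°±0.3, against −3.1° for the straightedge. I'll retreat, rise and turn back for the lever.

Call:
carry_out(
  plan=[
    {"grip": 1,"dp": [0,0.01,0],"rotation": [0,0,0]},
    {"grip": 1,"dp": [0,0.015,0],"rotation": [0,0,0]},
    {"grip": 1,"dp": [0,0,-0.03],"rotation": [0,0,0]},
    {"grip": 1,"dp": [0,0,-0.04],"rotation": [0,0,-7]},
    {"grip": 1,"dp": [0,0,-0.04],"rotation": [0,0,-7]},
    {"grip": 1,"dp": [0,0,-0.03],"rotation": [0,0,-7]},
    {"grip": 1,"dp": [0,0,0],"rotation": [0,0,-7]},
    {"grip": 1,"dp": [0,0,0],"rotation": [0,0,-7]},
  ],
)

```text
time_s: 11.22
tool_pos: [0.4859, -0.0997, 0.1397]
tool_rot: [-179.6, -0.0, 63.4]
force: [0.4, -1.0, -0.6]
grip_width: 0.0003
```

```bash
python3 -c "
from h import *
go((.5475,.1425,.13),step=.035)"
```

```text
t 11.22 pos [ 0.4859 -0.0997  0.1397] rot [-179.6   -0.    63.4] F [ 0.4 -1.  -0.6]
8 x [ 0.0305 -0.0066  0.0013]
```

Call:
carry_out(
  plan=[
    {"grip": 1,"dp": [0.03,-0.0065,0],"rotation": [0,0,-6]},
    {"grip": 1,"dp": [0.03,-0.003,0],"rotation": [0,0,0]},
    {"grip": 1,"dp": [0.03,-0.003,0],"rotation": [0,0,0]},
    {"grip": 1,"dp": [0.03,-0.003,0],"rotation": [0,0,0]},
    {"grip": 1,"dp": [0.03,-0.003,0],"rotation": [0,0,0]},
    {"grip": 1,"dp": [0.03,-0.003,0],"rotation": [0,0,0]},
    {"grip": 1,"dp": [0.03,-0.003,0],"rotation": [0,0,0]},
    {"grip": 1,"dp": [0,0,0],"rotation": [0,0,0]},
  ],
)

```text
time_s: 11.88
tool_pos: [0.5387, 0.1114, 0.1417]
tool_rot: [-179.4, -0.2, 69.6]
force: [-1.1, 1.8, 0.2]
grip_width: 0.0008
```

```bash
python3 -c "
from h import *
go((.5475,.1425,.13),(.5475,.1425,.02),step=.04)
im=cv2.imread('pics/s6_full.png')
s=snap('side','s8',(310,150,450,290),4); cv2.imwrite('pics/s8.png',cv2.convertScaleAbs(s,alpha=1.6))
g=cv2.imread('pics/s6_full.png',0)[180:225,325:385]; 
for a in (97,106,90): 
  X=np.array([.588,.092,.05])+.075*np.array([np.cos(np.radians(a)),np.sin(np.radians(a)),0]); print(a,proj('side',X).round(1))
k,l,st,ce=cv2.connectedComponentsWithStats((g<45).astype(np.uint8)); print(st[1:],ce[1:]+[325,180])"
```

```text
t 11.88 pos [0.5387 0.1114 0.1417] rot [-179.4   -0.2   69.6] F [-1.1  1.8  0.2]
1 x [ 0.0322 -0.0025  0.0119]
3 x [-0.0002  0.0004  0.0367]
97 [349.5 199.6]
106 [345.6 201.3]
90 [352.8 198.5]
[[ 17   0   2   2   2]
 [ 18   1   5   5  10]
 [ 24   0   8   6  15]
 [ 33   0   1   1   1]
 [ 36   1   1   2   2]
 [ 44   1   2   3   3]
 [  6   0  54  45 586]
 [ 32   2   3   2   4]
 [ 38   2   5   3   8]
 [ 33   4   2   3   3]
 [ 38   4   1   1   1]
 [ 16   7   1   1   1]
 [ 22   7   2   1   2]
 [ 25   7   1   1   1]
 [ 27   7   2   1   2]
 [ 30   6   2   1   2]
 [ 36   6   2   3   3]
 [ 42   7   1   1   1]
 [ 19   8   2   2   2]
 [ 21   9   5   3   7]
 [ 29   8   5   3   6]
 [ 40   9   3   2   3]
 [ 19  11   1   1   1]
 [ 26  11   2   2   2]
 [ 32  11   1   1   1]
 [ 34  11   1   1   1]
 [ 36  10   1   1   1]
 [ 19  13   5   5  10]
 [ 30  13   4   2   5]
 [ 37  12   2   1   2]
 [ 40  13   3   3   4]
 [ 20  15  12   8  22]
 [ 35  14   1   1   1]
 [ 46  14   1   1   1]
 [ 19  17   1   1   1]
 [ 35  16   1   1   1]
 [ 38  17   3   2   3]
 [ 42  16   4   5   8]
 [ 33  18   1   1   1]
 [ 37  19 
[... 1254 characters left out ...]
  ]
 [349.81818182 198.40909091]
 [360.         194.        ]
 [371.         194.        ]
 [344.         197.        ]
 [360.         196.        ]
 [364.         197.33333333]
 [368.125      198.        ]
 [358.         198.        ]
 [362.5        199.5       ]
 [325.         201.5       ]
 [341.         200.        ]
 [353.         201.        ]
 [357.5        201.25      ]
 [367.         201.5       ]
 [348.11111111 207.27777778]
 [353.         203.        ]
 [369.         202.        ]
 [358.         204.33333333]
 [359.5        206.        ]
 [363.         207.66666667]
 [351.33333333 209.        ]
 [349.5        213.75      ]
 [352.25       213.        ]
 [357.         215.        ]]
```

Call:
carry_out(
  plan=[
    {"grip": 1,"dp": [0.031,-0.004,0],"rotation": [0,0,0]},
    {"grip": 1,"dp": [0.004,0,0.01],"rotation": [0,0,0]},
    {"grip": 1,"dp": [0,0,0.035],"rotation": [0,0,0]},
    {"grip": 1,"dp": [0,0,0.03],"rotation": [0,0,0]},
    {"grip": 1,"dp": [0,0,0],"rotation": [0,0,0]},
  ],
)

```text
time_s: 12.35
tool_pos: [0.5469, 0.1402, 0.0656]
tool_rot: [-179.5, -0.1, 69.3]
force: [-1.6, -1.3, -0.7]
grip_width: 0.0005
```

```bash
python3 -c "
from h import *
go((.5455,.142,.06),(.5455,.142,.019),step=.04)"
```

```text
t 12.35 pos [0.5469 0.1402 0.0656] rot [-1.795e+02 -1.000e-01  6.930e+01] F [-1.6 -1.3 -0.7]
1 x [ 0.0012 -0.0019  0.0056]
2 x [-0.      0.0002  0.0205]
```

Call:
carry_out(
  plan=[
    {"grip": 1,"dp": [0.001,-0.002,0.02],"rotation": [0,0,0]},
    {"grip": 1,"dp": [0,0,0.02],"rotation": [0,0,0]},
    {"grip": 1,"dp": [0,0,0.005],"rotation": [0,0,0]},
    {"grip": 1,"dp": [0,0,0],"rotation": [0,0,0]},
  ],
)

```text
time_s: 12.68
tool_pos: [0.5449, 0.1377, 0.0218]
tool_rot: [-179.4, 0.0, 69.0]
force: [0.8, -0.6, -0.7]
grip_width: 0.0005
```

```bash
python3 -c "
from h import *
go((.577,.1455,.019),(.5922,.1459,.019),(.613,.142,.019),step=.006)"
```

```text
t 12.68 pos [0.5449 0.1377 0.0218] rot [-179.4    0.    69. ] F [ 0.8 -0.6 -0.7]
6 x [0.0031 0.0045 0.0004]
3 x [ 0.0019  0.0047 -0.    ]
4 x [ 0.001   0.0052 -0.0001]
```

Call:
carry_out(
  plan=[
    {"grip": 1,"dp": [0.003,0.006,0.001],"rotation": [0,0,0]},
    {"grip": 1,"dp": [0.003,0.006,0.001],"rotation": [0,0,0]},
    {"grip": 1,"dp": [0.003,0.006,0],"rotation": [0,0,0]},
    {"grip": 1,"dp": [0.003,0.006,0],"rotation": [0,0,0]},
    {"grip": 1,"dp": [0.003,0.006,0],"rotation": [0,0,0]},
    {"grip": 1,"dp": [0.002,0.006,0],"rotation": [0,0,0]},
  ],
)

```text
time_s: 13.18
tool_pos: [0.5842, 0.1391, 0.0225]
tool_rot: [-179.0, 0.3, 68.9]
force: [-4.3, -1.5, 0.6]
grip_width: 0.0005
```

```bash
python3 -c "
from h import *
go((.5922,.1459,.019),(.613,.142,.019),step=.006)"
```

```text
t 13.18 pos [0.5842 0.1391 0.0225] rot [-179.     0.3   68.9] F [-4.3 -1.5  0.6]
2 x [0.0046 0.0025 0.0017]
4 x [ 0.001   0.0052 -0.0001]
```

Call:
carry_out(
  plan=[
    {"grip": 1,"dp": [0.003,0.006,0.001],"rotation": [0,0,0]},
    {"grip": 1,"dp": [0.003,0.006,0],"rotation": [0,0,0]},
    {"grip": 1,"dp": [0.002,0.006,0],"rotation": [0,0,0]},
    {"grip": 1,"dp": [0.001,0.006,0],"rotation": [0,0,0]},
  ],
)

```text
time_s: 13.52
tool_pos: [0.6086, 0.1392, 0.0207]
tool_rot: [-178.4, 0.5, 68.9]
force: [-7.3, 0.6, 1.6]
grip_width: 0.0001
```

```bash
python3 -c "
from h import *
go((.613,.142,.019),step=.006)"
```

```text
t 13.52 pos [0.6086 0.1392 0.0207] rot [-178.4    0.5   68.9] F [-7.3  0.6  1.6]
1 x [0.0042 0.0032 0.0016]
```

Call:
carry_out(
  plan=[
    {"grip": 1,"dp": [0,0.005,0],"rotation": [0,0,0]},
    {"grip": 1,"dp": [0,0.005,0],"rotation": [0,0,0]},
  ],
)

```text
time_s: 13.68
tool_pos: [0.6146, 0.1389, 0.0199]
tool_rot: [-177.8, 0.5, 69.0]
force: [-16.5, 4.5, 6.1]
grip_width: 0.0006
```

Call:
carry_out(
  plan=[
    {"grip": 1,"dp": [0,0.005,0],"rotation": [0,0,0]},
    {"grip": 1,"dp": [0,0.006,0],"rotation": [0,0,0]},
  ],
)

```text
time_s: 13.85
tool_pos: [0.6169, 0.1419, 0.0188]
tool_rot: [-176.6, 0.5, 69.2]
force: [-15.4, 4.2, 6.7]
grip_width: -0.0
```

The force jumped to about 17 N, so the lever is at its stop. I'll retreat and look.

Call:
carry_out(
  plan=[
    {"grip": 1,"dp": [0.003,-0.012,0],"rotation": [0,0,0]},
    {"grip": 1,"dp": [0.005,-0.02,0],"rotation": [-1,0,0]},
    {"grip": 1,"dp": [0,-0.01,-0.035],"rotation": [-1,0,0]},
    {"grip": 1,"dp": [0,0,-0.04],"rotation": [0,0,0]},
    {"grip": 1,"dp": [0,0,-0.04],"rotation": [0,0,0]},
    {"grip": 1,"dp": [0.03,-0.02,-0.01],"rotation": [0,0,0]},
    {"grip": 1,"dp": [0.03,-0.02,0],"rotation": [0,0,0]},
    {"grip": 1,"dp": [0.03,-0.02,0],"rotation": [0,0,0]},
  ],
)

```text
time_s: 14.52
tool_pos: [0.575, 0.2672, 0.1593]
tool_rot: [179.7, -0.4, 68.2]
force: [1.0, 0.4, 0.5]
grip_width: 0.0005
```

Call:
carry_out(
  plan=[
    {"grip": 1,"dp": [0.03,-0.025,0],"rotation": [0,0,0]},
    {"grip": 1,"dp": [0.03,-0.025,0],"rotation": [0,0,0]},
    {"grip": 1,"dp": [0.03,-0.025,0],"rotation": [0,0,0]},
    {"grip": 1,"dp": [0.03,-0.025,0],"rotation": [0,0,0]},
    {"grip": 1,"dp": [0.03,-0.025,0],"rotation": [0,0,0]},
    {"grip": 1,"dp": [0.03,-0.025,0],"rotation": [0,0,0]},
    {"grip": 1,"dp": [0,0,0],"rotation": [0,0,0]},
  ],
)

```text
time_s: 15.1
tool_pos: [0.5063, 0.5186, 0.1737]
tool_rot: [178.8, -2.7, 68.6]
force: [-1.8, 1.8, -0.9]
grip_width: 0.0003
```

```bash
python3 -c "
from h import *
go((.4,.4,.19))
for i in range(3): measure('t6%d'%i)
im=cv2.imread('pics/t60_full.png'); im=cv2.resize(im[110:250,210:440],None,fx=3.4,fy=3.4,interpolation=cv2.INTER_CUBIC)
cv2.imwrite('pics/t6z.png',cv2.convertScaleAbs(im,alpha=1.7))
a=cv2.imread('pics/t62_full.png',0); b=cv2.imread('pics/top0.png',0)
for n,g in(('now',a),('before',b)):
  m=(g[142:164,264:292]<70); k,l,st,ce=cv2.connectedComponentsWithStats(m.astype(np.uint8)); print(n,[(s[4],ray('top',*(c+[264,142]),.05).round(4)) for s,c in zip(st[1:],ce[1:]) if s[4]>8])"
```

```text
t 15.1 pos [0.5063 0.5186 0.1737] rot [178.8  -2.7  68.6] F [-1.8  1.8 -0.9]
5 x [-0.0297 -0.011  -0.0049]
flat az -2.3244608754149683 dist 0.06809852317228737 34 0.00019246948770112042 zone -5
edges [(np.float64(-5.5), np.int64(52)), (np.float64(-2.96), np.int64(58))]
r right/left [73.  74.  74.  73.3 73.  74.3]
flat az -2.874557810689303 dist 0.06838405265215737 31 0.00021742298981180833 zone -4
edges [(np.float64(-6.03), np.int64(50)), (np.float64(-3.32), np.int64(56))]
r right/left [72.3 73.8 73.8 73.3 72.8 74.8]
flat az -3.298763254463699 dist 0.06820411081117285 34 0.00019386420041269195 zone -5
edges [(np.float64(-5.2), np.int64(50)), (np.float64(-3.58), np.int64(58))]
r right/left [73.8 73.8 73.8 73.3 72.8 74.8]
now [(np.int32(9), array([0.6571, 0.1072, 0.05  ])), (np.int32(36), array([0.6449, 0.1426, 0.05  ]))]
before [(np.int32(18), array([0.6539, 0.1086, 0.05  ])), (np.int32(34), array([0.642, 0.144, 0.05 ])), (np.int32(25), array([0.6258, 0.1074, 0.05  ]))]
```

View pics/t6z.png

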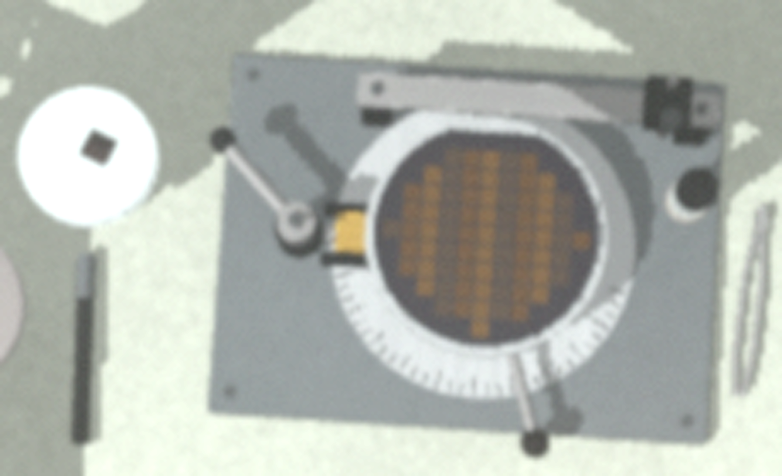

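The final top view shows the lever back at the tight stop, with its knob at (222,138). The flat at the top is parallel to the straightedge, and the dish and pen in view look untouched. I'm handing in the job.

```bash
python3 -c "
from cell import env
print(env.sign_off())"
```

```text
the job is handed in; nothing more can be done
None
```

I swung the clamp lever loose, pushed the chuck arm round about 23° clockwise until the wafer's flat lay along the straightedge, and swung the lever back to its tight stop. I then signed off at about 15 s of the 67 s allowed, and sign-off reported no verdict.

**Last checks before hand-in**
- **Flat:** it measured −2.3°, −2.9° and −3.3° over three pictures, against about −3.1° for the straightedge (tolerance 3.4°). It is on the straightedge's side.
- **Lever:** its knob bears about 41.6°, against 41.9° expected at the tight stop, and the push force rose to about 17 N there.
- **Wafer:** it still looks centred on the chuck to within about 1 mm.
- **Rest of the bench:** the things in view of the last picture look where they were. The shipper and jar, and the dish on the right, were mostly or wholly outside that crop and I did not measure them.
- **Robot:** it is clear of everything.

**What failed or disagreed**
- **Tip height:** the real fingertip sits at least about 19 mm higher than the reported tool position. My first push at the arm passed over the rod without touching it, so I probed downwards and pushed lower.
- **Straightedge fit:** the near edge read about −5° to −6° in the later pictures, I think because the wafer lay close to it. I relied on the far edge (−3.0° to −3.6°), the first picture, and the line from the lever's hub to the chuck centre instead.

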